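# Check a silver bar with a contact test pen

### The job

Take the square-handled test pen out of the tool rack, hold it upright with its tip lightly on the steel reference disc of the bench meter for about a second, then bring its tip inside the scribed ring on the tilted silver bar in the vise, with the pen square to the bar's face and its spring tip pressed in about half-way. Press only gently, disturb nothing else, and finish while still holding the pen there, in steady contact: do not put it down.

Things in the scene. Friction and masses are not known exactly. Their poses are not given: they have to be found in the camera images.
- pen_grip (a point): the test pen, upright in one of the rack's three holes: black square handle 18 x 18 mm, 60 mm long, a round black flange 28 mm across and 4 mm thick under it that rests on the rack's top, and a barrel and spring tip below. This point is the handle's centre, 34 mm above the flange's underside, 94 mm from the end of the free tip. z along the pen, away from the tip; x, y square to the handle's flats.
- pen_tip (a point): the end of the pen's brass spring tip, 5 mm thick and rounded, standing 15 mm out of the aluminium barrel (12 mm in diameter, 45 mm long below the flange); z as for the pen. Pressed, it slides straight back into the barrel by at most 10 mm against a spring of 0.3 N per mm (3 N when fully in). The whole pen weighs about 80 g.
- plunger (a joint): how far the spring tip is pushed into the pen, m: 0 free, 0.010 fully in
- rack: wooden tool rack, fixed, 60 x 200 x 78 mm high, long side along its y; origin at the centre of its underside, z up. Three upright holes 15 mm wide and 70 mm deep in a row, at y = -65, 0 and +65 mm. The pen and two other tools stand in them, any one in any hole, up to 64 mm above the rack's top.
- ref (a point): centre of the top face of the steel reference disc, 28 mm in diameter, 3 mm high, on the low front half of the bench meter, 43 mm above the table; z up
- meter: grey bench meter, fixed, 110 x 150 mm, 40 mm high in its front (-x) half and 61 mm high in the rear 55 mm, the raised part carrying the screen; origin at the centre of its underside, z up. The reference disc is at x = -25, y = +40 mm in its frame.
- mark (a point): centre of the scribed ring (dark outline 21 mm in outside diameter with a centre dot) on the upper face of the silver bar, about 120 mm above the table; z points squarely out of the bar's face (0.3 to 0.5 rad from vertical, leaning towards the vise's -x side), y along the bar
- bar: cast silver bar 44 x 72 x 14 mm held in the vise with its upper face free; the vise jaws at its two ends stand below that face. Origin 38 mm under the centre of the upper face, on the vise's tilting axis; z out of the face, y along the bar. The ring lies at y = +16 mm; two small square hallmarks at the other end. The vise head is stiff and stays as it is under a light touch.
- vise: dark round ball vise, fixed, base 100 mm in diameter; origin at the centre of its underside, z up
- scriber_mid (a point): all-steel scriber with a round handle with a ball top, standing in the rack (leave it); this point lies 30 mm above the rack's top
- burnisher_mid (a point): burnisher with a bulb-shaped dark wooden handle, standing in the rack (leave it); this point lies 30 mm above the rack's top
- block: grey soldering block 60 x 75 x 26 mm lying on the table; origin under its centre
- band: brass ring band 23 mm across, 6 mm high, lying on the soldering block; origin under its centre
- jar: white jar with a green cap, 48 mm across, 50 mm high; origin under its centre
- dish: small white bowl 56 mm across, 18 mm high; origin under its centre
- tweezers: steel tweezers 120 mm long, 7 mm high, lying flat; origin under the middle
- driver: small screwdriver with a dark wooden handle, 170 mm long, lying on the table
There are look-alikes about, which are no part of the job. What is shaped like the part that bears pen_grip but green or red is not meant.

How it is judged (in metres and radians):
On the way:
1. pen upright with its tip lightly on the meter's reference disc (distance between pen_tip and ref below 0.013 m and angle between pen_grip's own z axis and vertical below 0.2 rad and contact force between pen and meter above 0.3 N and value of joint plunger between 0.001 and 0.0097 m), for 0.5 s.
At the end, for the whole second after the job is handed in: Held in the gripper, the pen's tip is on the bar within 9.5 mm of the ring's centre, the pen square to the bar's face within 0.2 rad, its spring tip pressed in 1.5 to 9.2 mm of 10 (0.4 to 4 N), steady; the gripper touches neither vise nor bar (distance between pen_tip and mark below 0.0095 m and angle between the z axis of pen_grip and the z axis of mark, either way round below 0.2 rad and contact force between pen and bar between 0.4 and 4 N and value of joint plunger between 0.0015 and 0.0092 m and contact force between the fingers and pen above 1 N and contact force between each of the arm, the fingers and vise below 0.3 N and linear speed of pen below 0.02 m/s); the arm keeps its last pose, push and grip.
It fails at once if the pen is jabbed at the bar or the meter with more than 12 N (contact force between pen and bar above 12 N or contact force between pen and meter above 12 N).
It fails at once if the bar is pushed out of its place (distance of mark from where it was at the start of the episode above 0.005 m).
It fails at once if another thing on the bench is displaced by more than 15 mm (distance of any of scriber_mid, burnisher_mid, block, band, jar, dish, tweezers, driver from where it was at the start of the episode above 0.015 m).
It also fails if it takes over 53 s, if anything falls off the work surface, if the arm or the gripper's body presses on something with over 40 N, if the wrist force passes 120 N, or if a joint passes its speed limit or range.

### The arm

A 7-joint arm with a two-finger parallel gripper is mounted at the origin on the work surface. World frame = base frame: x ahead of the robot, y to its left, z up, the work surface at z = 0. Lengths are in mm, angles in rad, forces in N, time in s.
With the tool pointing down it reaches from about 425 to 875 mm from the base axis. Payload 8.4 kg.
Tool frame: the origin (TCP) lies between the finger pads; the fingertips stand ahead of it and the grasp point (between the pads) lies 6 mm ahead of it (arm.tips_ahead is the z of the fingertips in the tool frame, in mm); z points along the fingers, y is the line along which they close (so a half turn about z gives the same grasp; the last joint's range is limited). The gripper opens to 87 mm and grips with 3 to 60 N. Pads are 19 mm wide; open, the fingers measure 117 mm over their backs; the gripper's body (75 mm by 190 mm) begins 51 mm behind the grasp point.
Start: joints at [1.188, 0.333, 0.04, 1.465, -0.013, 1.343, -0.059], TCP at [181.982, -623.977, 247.546] pointing down, gripper open.
Joint ranges: [-2.58, 2.58], [-0.38, 2.09], [-1.3, 1.39], [0.25, 2.4], [-1.5, 4.64], [0.08, 2.09], [-2.65, 2.65]. Speed limits (rad/s): [2.22, 2.22, 2.79, 2.79, 3.14, 3.14, 3.14].

### API

Orientations are given as a unit quaternion [x, y, z, w].
In Python, from rig import arm gives the robot as it stands. The module is installed in compiled form; this text tells all that it offers. Calls block until the motion is done:
- arm.move_to(position, orientation): joint-space move of the TCP to a pose.
- arm.line_to(position, orientation=None, velocity=150, guard=None): straight line of the TCP; orientation=None keeps the orientation; velocity is the mean speed in mm/s. With guard (N) it stops when the force on the tool has changed by that much, and returns True; else False.
- arm.goto_joints(angles): joint-space move.
- arm.gripper_to(opening): finger opening in mm; the grip force is fixed at half the most; returns when the fingers have stopped.
- arm.dwell(seconds).
- arm.inverse_kinematics(position, orientation): joint angles nearest the present ones, or None.
- arm.get_state(): the state.
- arm.capture(name): name is "side" or "top" or "wrist"; returns a dict with "pixels" (480x640x3 uint8, red, green, blue), "camera_matrix" (3x3 intrinsics, pixels), "position" and "rotation" of the camera in the world; the wrist camera has in their place "mount" (4x4, takes a point from camera to tool coordinates, whose origin is the TCP and whose axes are the flange's). Camera axes: x right, y down, z forward; pixel columns grow to the right and rows downward; lengths in mm; the calibration is good to about 2 mm. The wrist camera is an equidistant fisheye: a pixel r from the principal point sees the ray r / f radians off the axis. A picture is of the moment at which its call begins: read the wrist's pose just before it. There is no depth.
A pose or a line that the arm cannot do raises arm.PlanningError and nothing moves.
- arm.sign_off(): hands the job in; it is judged then, once.
Trained networks look in a picture, given as the dict that the camera call returned (one of the last four; its "shot" number tells which), for a name from the list of things; names that differ only in an ending like _2 or _b are one class to them, and where a whole thing is asked for, a point or a joint stands for the part that bears it (a point fixed in the world has none). Each returns a list of dicts, best first, with "conf" (0 to 1); they miss things now and then, are a little off and sometimes report something else, mostly with a low value. They report only what shows in the picture. A call takes as long as a camera call. They do not tell look-alikes from the thing itself.
- arm.look_for(thing, picture): "at" ([x, y, z] in mm, in world coordinates, good to about 4 mm: the middle of the surface that is visible of it).
- arm.masks_of(thing, picture): "region" (480x640 bool, what is visible of it).
- arm.place_of(thing, picture): "at" ([x, y, z] in mm, in world coordinates, good to about 4 mm: a listed point, or the origin of a listed thing).
The state is a dict: "time": time; "joint_positions": joint angles; "qvel": joint speeds; "effort": joint torques, N m; "tool_pos": TCP position; "eef_rot": TCP orientation; "wrist_force": force on the tool from outside, world axes, zero at the start; "moment": the same for the moment, N m; "finger_gap": finger opening in mm; "gripper_force": force on a finger pad.
Only numpy, scipy, OpenCV 4.12 (cv2) and the standard library are available. Lean on these libraries where they do the work, as an engineer would, in place of code of your own. Each camera call takes 0.05 s, during which the arm holds its last target. There are 200 camera calls.

## Working session

There is one attempt and no reset: what is moved stays moved. The work goes in short steps, each a Python script; the robot and the scene stay as the last script left them, time stands still between calls to the robot, and variables do not carry over. Pictures are saved under pics/ and viewed, at most 10 in all, crops included, and the job is handed in when it is done.

```bash
mkdir -p pics; python3 - <<'E'
from rig import arm
import cv2,numpy as np
print(arm.tips_ahead)
for n in("side","top"):
    p=arm.capture(n); cv2.imwrite(f"pics/{n}0.png",p["pixels"][:,:,::-1])
    print(n,np.round(p["position"]),np.round(p["rotation"],3).tolist(),p["camera_matrix"][0])
    for t in("pen_grip","pen_tip","rack","ref","meter","mark","bar","vise","scriber_mid","burnisher_mid","jar","block","dish"):
        print(t,[(np.round(d["at"]).tolist(),round(d["conf"],2)) for d in arm.place_of(t,p)][:3])
print(arm.get_state()["time"],arm.get_state()["eef_rot"])
E
```

```text
25.0
side [ 68. 442. 925.] [-0.373, 0.864, -0.31, 0.134] [545.5332033    0.         322.39301908]
pen_grip [([434.0, -284.0, 94.0], 0.88), ([507.0, -408.0, 95.0], 0.81), ([516.0, -321.0, 110.0], 0.64)]
pen_tip []
rack [([512.0, -255.0, 1.0], 0.61)]
ref [([543.0, 16.0, 40.0], 0.91)]
meter [([559.0, -35.0, -2.0], 0.68), ([513.0, -192.0, 107.0], 0.54)]
mark [([521.0, 286.0, 119.0], 0.92)]
bar [([530.0, 274.0, 87.0], 0.71)]
vise [([533.0, 274.0, -2.0], 0.86), ([529.0, 273.0, 86.0], 0.53), ([509.0, -194.0, 111.0], 0.35)]
scriber_mid [([746.0, 189.0, 26.0], 0.72), ([510.0, -191.0, 105.0], 0.62)]
burnisher_mid [([518.0, -262.0, 109.0], 0.74)]
jar [([729.0, -218.0, 1.0], 0.56)]
block [([736.0, 200.0, -0.0], 0.77)]
dish [([393.0, 83.0, -3.0], 0.62)]
top [ 434.   -3. 1022.] [0.711, -0.699, 0.058, -0.042] [517.26196799   0.         316.74866446]
pen_grip [([516.0, -325.0, 110.0], 0.8), ([503.0, -407.0, 93.0], 0.77), ([431.0, -285.0, 96.0], 0.75)]
pen_tip [([512.0, -260.0, 110.0], 0.67)]
rack [([510.0, -257.0, -0.0], 0.9)]
ref [([544.0, 10.0, 42.0], 0.83)]
meter [([554.0, -28.0, 4.0], 0.69), ([534.0, 275.0, -2.0], 0.35), ([519.0, 286.0, 122.0], 0.32)]
mark [([519.0, 281.0, 121.0], 0.8)]
bar [([532.0, 274.0, 84.0], 0.57)]
vise [([529.0, 271.0, 0.0], 0.88)]
scriber_mid [([508.0, -195.0, 110.0], 0.53)]
burnisher_mid [([512.0, -257.0, 108.0], 0.51)]
jar [([725.0, -218.0, 2.0], 0.86), ([521.0, 284.0, 124.0], 0.42)]
block [([734.0, 200.0, -3.0], 0.58)]
dish [([396.0, 80.0, 2.0], 0.66), ([509.0, -258.0, 109.0], 0.57), ([382.0, -72.0, -1.0], 0.39)]
1.4 [ 9.89952742e-01  1.41398617e-01  1.00666768e-05 -6.35084131e-06]
```

View pics/side0.png

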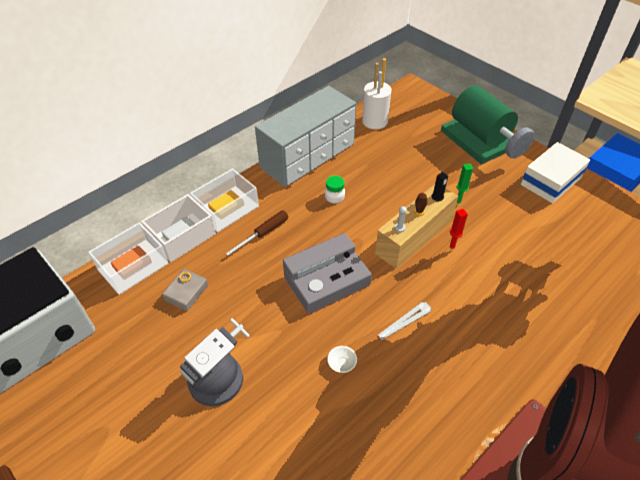

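View pics/top0.png

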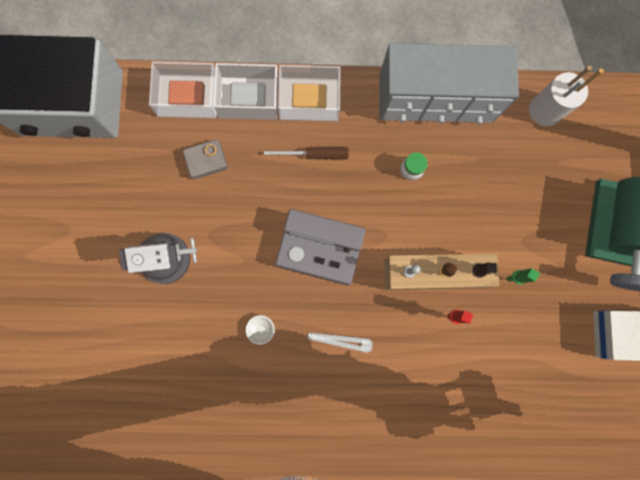

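Side: the three pen-like handles are black at (441,186) in the rack, green at (464,182), and red at (458,228). Only the black one stands in a rack hole and has the right colour; in the top view it is at (487,269). The mark is at about (203,358) in the side view. I'll go above the pen to confirm it and get its yaw.

```bash
cat > h.py <<'E'
from rig import arm
import cv2,numpy as np
from scipy.spatial.transform import Rotation as R
def down(a): return np.array([np.cos(a/2),np.sin(a/2),0,0])
def wrist():
    s=arm.get_state(); p=arm.capture("wrist"); 
    T=np.eye(4);T[:3,:3]=R.from_quat(s["eef_rot"]).as_matrix();T[:3,3]=s["tool_pos"]
    return p,T@np.array(p["mount"])
def ray(p,T,u,v):
    K=np.array(p["camera_matrix"]);x=(u-K[0,2])/K[0,0];y=(v-K[1,2])/K[1,1];r=np.hypot(x,y)+1e-12
    return T[:3,:3]@np.array([np.sin(r)*x/r,np.sin(r)*y/r,np.cos(r)])
def hit(p,T,u,v,z):
    d=ray(p,T,u,v);o=T[:3,3];return o+d*(z-o[2])/d[2]
def proj(p,T,P):
    K=np.array(p["camera_matrix"]);c=np.linalg.inv(T)@np.append(P,1);th=np.arctan2(np.hypot(c[0],c[1]),c[2]);n=np.hypot(c[0],c[1])+1e-12
    return K[0,0]*th*c[0]/n+K[0,2],K[1,1]*th*c[1]/n+K[1,2]
E
python3 - <<'E'
from h import *
for a in(np.pi/2,-np.pi/2): print(a,arm.inverse_kinematics([516,-324,290],down(a)))
q=[(abs(j[6]),a) for a in(np.pi/2,-np.pi/2) if (j:=arm.inverse_kinematics([516,-324,290],down(a))) is not None]
a=min(q)[1]; arm.move_to([516,-324,290],down(a)); print(a)
p,T=wrist(); print(np.round(p["mount"],2).tolist(),p["camera_matrix"][0])
print(proj(p,T,[516,-324,142]),proj(p,T,[516,-324,82]))
cv2.imwrite("pics/w1.png",p["pixels"][:,:,::-1])
for t in("pen_grip","rack","scriber_mid","burnisher_mid"): print(t,[(np.round(d["at"]).tolist(),round(d["conf"],2)) for d in arm.place_of(t,p)][:3])
print(arm.get_state()["time"])
E
```

```text
1.5707963267948966 [ 0.7888951   0.25744891 -0.36887903  1.489062    0.09310473  1.41239316
  0.41641935]
-1.5707963267948966 [-0.40799695  0.43327682  1.22099809  1.54675983 -0.40867291  1.44846121
 -2.30817547]
1.5707963267948966
[[-0.0, -0.97, -0.24, 65.49], [1.0, -0.0, 0.0, 0.13], [-0.0, -0.24, 0.97, -137.38], [0.0, 0.0, 0.0, 1.0]] [371.64829954   0.         318.89183428]
(np.float64(320.2470607618056), np.float64(233.09845415476033)) (np.float64(320.05476796323927), np.float64(219.24556590650857))
pen_grip [([514.0, -324.0, 113.0], 0.93), ([502.0, -404.0, 93.0], 0.78), ([425.0, -284.0, 97.0], 0.68)]
rack [([512.0, -262.0, -2.0], 0.69), ([511.0, -258.0, 109.0], 0.29)]
scriber_mid [([512.0, -196.0, 106.0], 0.81)]
burnisher_mid [([513.0, -258.0, 109.0], 0.55)]
3.3
```

View pics/w1.png

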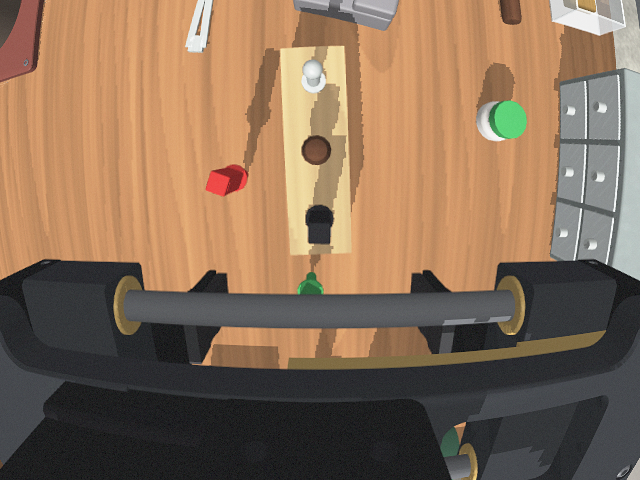

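The wrist view shows the black square handle at (319,230) in the rack's end hole. The burnisher is at (316,150), the scriber at (313,75), green at (311,287) and red at (226,181). Next is an enlarged crop.

```bash
python3 - <<'E'
import cv2
i=cv2.imread("pics/w1.png")[195:260,280:360]; i=cv2.convertScaleAbs(i,alpha=2.0,beta=25)
cv2.imwrite("pics/w1c.png",cv2.resize(i,None,fx=8,fy=8,interpolation=cv2.INTER_CUBIC))
E
```

```text
(no output)
```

View pics/w1c.png

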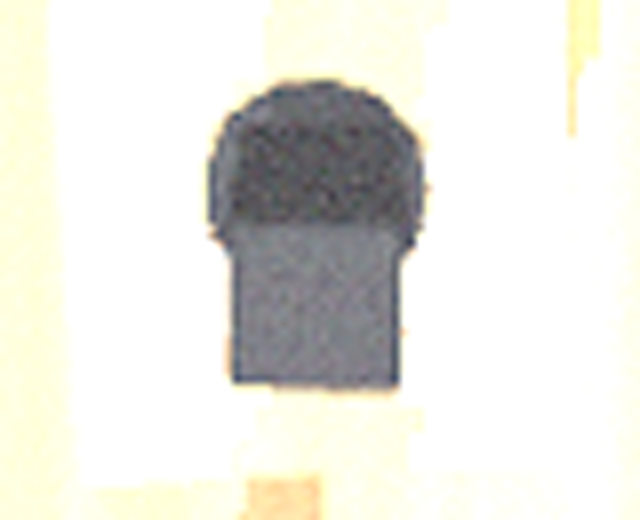

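The crop confirms it: square black handle with a round flange, flats aligned with the tool. The top face is centred at (319.5,233.3). Now grasping.

```bash
python3 - <<'E'
from h import *
p,T=wrist(); c=hit(p,T,319.5,233.3,142); print(c)
q=down(np.pi/2); xy=[(c[0]*2+515)/3,(c[1]*2-324)/3]
arm.gripper_to(60)
arm.line_to([*xy,165],q,velocity=150)
print(arm.line_to([*xy,118],q,velocity=60,guard=8))
s=arm.get_state();print(s["tool_pos"],s["wrist_force"])
arm.gripper_to(10)
s=arm.get_state();print(s["finger_gap"],s["gripper_force"],s["wrist_force"])
arm.line_to([*xy,285],q,velocity=120)
s=arm.get_state();print(s["finger_gap"],s["gripper_force"],s["wrist_force"],s["time"])
# survey vise from the side
m=np.array([520,283,120]); 
arm.move_to([485,160,330],q)
p,T=wrist(); cv2.imwrite("pics/w2.png",p["pixels"][:,:,::-1]); np.savez("w2.npz",T=T,K=p["camera_matrix"])
for t in("pen_grip","pen_tip","ref","mark","bar","vise"): print(t,[(np.round(d["at"]).tolist(),round(d["conf"],2)) for d in arm.place_of(t,p)][:2])
print(proj(p,T,m),arm.get_state()["time"])
E
```

```text
[ 516.16696271 -323.03662591  142.        ]
False
[ 516.00150342 -323.47953297  118.32750526] [-0.49791316  0.71739646  0.00263228]
17.768708649763525 29.99980808934197 [-0.55522954  0.07325445  0.18489829]
17.895416270750523 29.999752594158053 [-0.13676825 -0.63028927 -0.15211035] 8.3667
pen_grip []
pen_tip [([731.0, 200.0, -3.0], 0.29)]
ref []
mark [([522.0, 288.0, 120.0], 0.64)]
bar [([531.0, 273.0, 82.0], 0.65)]
vise [([529.0, 276.0, 2.0], 0.76)]
(np.float64(355.680730152974), np.float64(89.59894644297853)) 10.4917
```

View pics/w2.png

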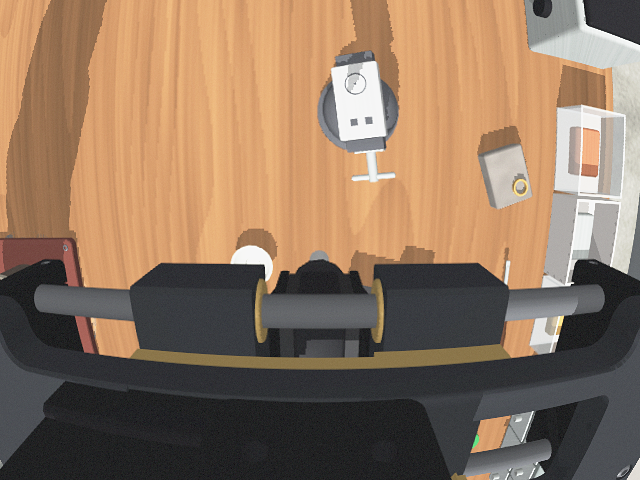

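The ring is at (355,84) in the wrist view. I'll make one composite enlargement of the bar from the three cameras, to fit its pose.

```bash
python3 - <<'E'
import cv2,numpy as np
f=lambda n,x0,x1,y0,y1,k:cv2.resize(cv2.imread(n)[y0:y1,x0:x1],None,fx=k,fy=k,interpolation=cv2.INTER_CUBIC)
C=np.zeros((600,800,3),np.uint8)
a=f("pics/w2.png",320,400,45,165,5);C[:600,:400]=a
b=f("pics/side0.png",170,250,320,380,5);C[:300,400:]=b
c=f("pics/top0.png",115,195,230,290,5);C[300:,400:]=c
cv2.imwrite("pics/comp.png",C)
E
```

```text
(no output)
```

View pics/comp.png

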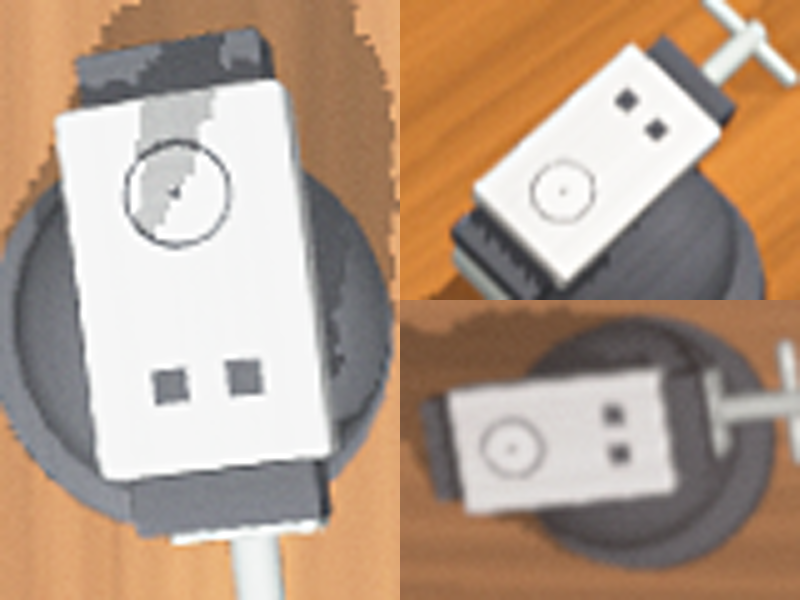

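```bash
cat > fit.py <<'E'
from h import *
from scipy.optimize import least_squares
d=np.load("w2.npz"); W=({"camera_matrix":d["K"]},d["T"])
cams={n:arm.capture(n) for n in("side","top")}
def pp(n,P):
    if n=="w": return np.array(proj(*W,P))
    c=cams[n];q=np.array(c["rotation"]).T@(P-np.array(c["position"]));q=np.array(c["camera_matrix"])@q;return q[:2]/q[2]
B=np.array([[22,36,0],[22,-36,0],[-22,-36,0],[-22,36,0],[0,16,0]])
px={"w":np.array([[284,82],[327,454],[107,478],[57,117],[177,193]])/5+[320,45],
"side":(np.array([[474,186],[633,44],[721,130],[563,282],[563,191]])-[400,0])/5+[170,320],
"top":(np.array([[447,392],[660,370],[675,490],[467,512],[513,449]])-[400,300])/5+[115,230]}
px={k:v-0.4 for k,v in px.items()}
def solve(ns):
    def f(x):
        Rm=R.from_euler("ZY",x[3:]).as_matrix()
        return np.concatenate([(pp(n,x[:3]+Rm@b)-u) for n in ns for b,u in zip(B,px[n])]).ravel()
    s=least_squares(f,[528,270,118,0,-.4]);Rm=R.from_euler("ZY",s.x[3:]).as_matrix()
    print(ns,np.round(s.x,3),"mark",np.round(s.x[:3]+Rm@[0,16,0],1),"n",np.round(Rm[:,2],3),"rms",round(np.sqrt(np.mean(s.fun**2)),2)); return s.x
if __name__=="__main__":
    for ns in(["w"],["side"],["top"],["w","side","top"]): x=solve(ns)
    np.save("bar.npy",x)
    g=lambda P:np.concatenate([pp("top",P)-[296.7,254],pp("side",P)-[316,286]])
    print("ref",least_squares(g,[543,13,43]).x)
    print(arm.get_state()["time"])
E
python3 fit.py
```

```text
['w'] [ 5.22689e+02  2.73591e+02  1.13930e+02  1.20000e-01 -3.47000e-01] mark [520.8 289.5 113.9] n [-0.338 -0.041  0.94 ] rms 0.51Traceback (most recent call last):
  File "fit.py", line 20, in <module>
    for ns in(["w"],["side"],["top"],["w","side","top"]): x=solve(ns)
                                                            ~~~~~^^^^
  File "fit.py", line 17, in solve
    s=least_squares(f,[528,270,118,0,-.4]);Rm=R.from_euler("ZY",s.x[3:]).as_matrix()
    return func(*args, **kwargs)
    vector_fun = VectorFunction(
        fun_wrapped,
    ...<6 lines>...
        workers=workers
    )
    self._update_fun()
    ~~~~~~~~~~~~~~~~^^
    self.f = self.fun_wrapped(xp_copy(self.x))
             ~~~~~~~~~~~~~~~~^^^^^^^^^^^^^^^^^
    return np.atleast_1d(self.fun(x))
                         ~~~~~~~~^^^
    return self.f(x, *self.args, **self.kwargs)
           ~~~~~~^^^^^^^^^^^^^^^^^^^^^^^^^^^^^^
  File "fit.py", line 16, in f
    return np.concatenate([(pp(n,x[:3]+Rm@b)-u) for n in ns for b,u in zip(B,px[n])]).ravel()
                            ~~^^^^^^^^^^^^^^
  File "fit.py", line 7, in pp
    c=cams[n];q=np.array(c["rotation"]).T@(P-np.array(c["position"]));q=np.array(c["camera_matrix"])@q;return q[:2]/q[2]
                ~~~~~~~~~~~~~~~~~~~~~~~~~^^~~~~~~~~~~~~~~~~~~~~~~~~~~
ValueError: matmul: Input operand 1 has a mismatch in its core dimension 0, with gufunc signature (n?,k),(k,m?)->(n?,m?) (size 3 is different from 4)
```

```bash
sed -i 's/np.array(c\["rotation"\]).T@/R.from_quat(c["rotation"]).inv().as_matrix()@/' fit.py; python3 fit.py
```

```text
['w'] [ 5.22689e+02  2.73591e+02  1.13930e+02  1.20000e-01 -3.47000e-01] mark [520.8 289.5 113.9] n [-0.338 -0.041  0.94 ] rms 0.51
['side'] [ 5.29113e+02  2.68979e+02  1.05959e+02  1.17000e-01 -3.29000e-01] mark [527.2 284.9 106. ] n [-0.321 -0.038  0.946] rms 0.26
['top'] [ 5.21624e+02  2.70380e+02  1.23966e+02  1.20000e-01 -3.53000e-01] mark [519.7 286.3 124. ] n [-0.343 -0.041  0.938] rms 0.36
['w', 'side', 'top'] [ 5.22119e+02  2.72448e+02  1.18662e+02  1.20000e-01 -3.66000e-01] mark [520.2 288.3 118.7] n [-0.355 -0.043  0.934] rms 0.57
ref [542.53413861  12.62113265  37.0128756 ]
10.6917
```

```bash
cat >> h.py <<'E'
def F(n=5):
    v=[]
    for _ in range(n): v.append(arm.get_state()["wrist_force"]); arm.dwell(0.03)
    return np.mean(v,0)
E
python3 - <<'E'
from h import *
q=down(np.pi/2); x,y=543,13
arm.move_to([x,y,200],q)
arm.line_to([x,y,150],q,velocity=100); arm.dwell(.3); f0=F(); print("base",f0)
for z in(143,141,138.5):
    g=arm.line_to([x,y,z],q,velocity=20,guard=5); arm.dwell(.1); print(z,g,F()-f0,arm.get_state()["tool_pos"])
    if g: break
arm.dwell(1.0); print(F()-f0,arm.get_state()["time"])
p=arm.capture("side"); i=p["pixels"][200:320,240:400,::-1]; cv2.imwrite("pics/ref.png",cv2.resize(i,None,fx=5,fy=5,interpolation=cv2.INTER_CUBIC))
E
```

```text
base [-0.02598766  0.07759049 -0.80349074]
143 False [0.26993022 0.35812022 0.29327112] [543.03870436  13.02490579 143.05159874]
141 False [ 0.27964307 -0.29079599  0.56214017] [543.04655572  13.00341483 141.05115386]
138.5 False [0.08534804 0.06481654 1.2827479 ] [543.04765554  12.99735157 138.55019616]
[0.25626827 0.20807386 1.21217578] 15.6333
```

View pics/ref.png

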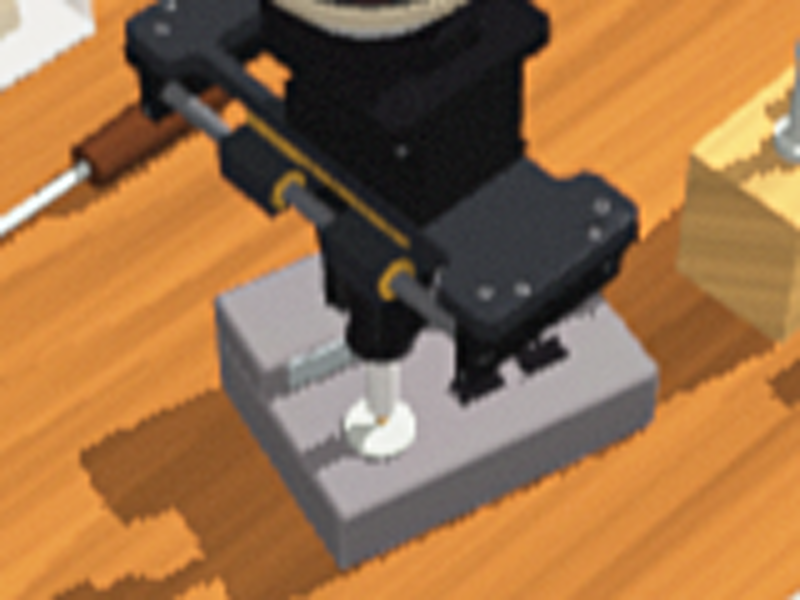

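The pen is upright on the disc with its tip near the disc's centre, pressing about 1.25 N. Next, the bar: hover close to it and check.

```bash
cat >> h.py <<'E'
n=np.array([-.352,-.043,.935]); n/=np.linalg.norm(n)
Rq=R.from_quat(down(np.pi/2)); QB=(R.align_vectors([-n],[[0,0,-1.]])[0])*Rq
ax=np.cross([0,0,1],n); QB=(R.from_rotvec(ax/np.linalg.norm(ax)*np.arccos(n[2]))*Rq).as_quat()
M=np.array([520.5,287,119.3])
E
python3 - <<'E'
from h import *
print(R.from_quat(QB).as_matrix()[:,2],n)
x,y=543,13
P=lambda h:M+n*(100.3+h)
print(arm.inverse_kinematics(P(60),QB),arm.inverse_kinematics(P(0),QB))
arm.line_to([x,y,240],down(np.pi/2),velocity=120)
arm.move_to(P(70),QB)
arm.line_to(P(8),QB,velocity=80)
for k,(nm,x0,x1,y0,y1) in enumerate([("side",160,260,300,400),("top",100,200,210,310)]):
    p=arm.capture(nm); c=cv2.resize(p["pixels"][y0:y1,x0:x1,::-1],None,fx=4,fy=4,interpolation=cv2.INTER_CUBIC)
    C=c if k==0 else np.hstack([C,c])
cv2.imwrite("pics/hov.png",C); s=arm.get_state();print(s["tool_pos"],P(8),s["time"])
E
```

```text
[ 0.35200387  0.04300047 -0.93501029] [-0.35200387 -0.04300047  0.93501029]
[ 0.46114705 -0.14065513 -1.10047239  1.91645571  0.06774735  0.97579366
 -0.68433317] [ 0.37836776  0.0270424  -1.10099901  1.95912723  0.2918522   0.88672299
 -0.87178385]
[482.54001358 282.46784092 221.03454013] [482.37798066 282.34304877 220.56161388] 18.8
```

View pics/hov.png

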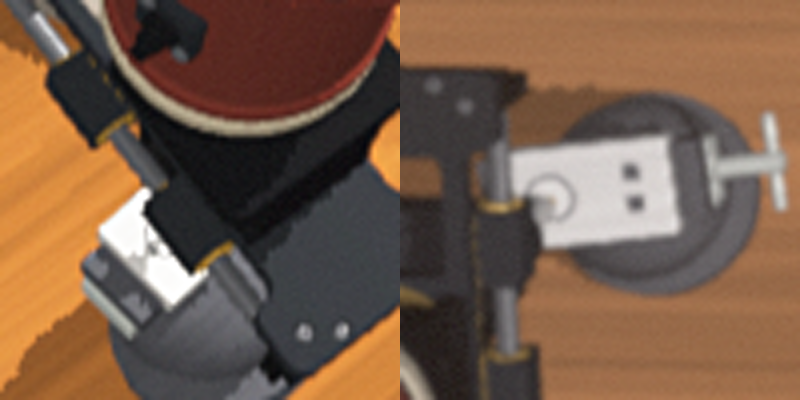

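In the top view the tip sits inside the ring, near (548,201) against the ring centre at (550,199). Now pressing gently under force control.

```bash
python3 - <<'E'
from h import *
P=lambda h:M+n*(100.3+h)
arm.dwell(.3); f0=F(8)
h=8.0
while h>-14:
    h-=1.5 ; g=arm.line_to(P(h),QB,velocity=20,guard=4); arm.dwell(.08); f=(F(6)-f0)@n
    print(round(h,1),g,round(f,2))
    if g or f>1.35: break
arm.dwell(.5); s=arm.get_state(); print((F(10)-f0)@n,F(5)-f0,s["tool_pos"],P(h),s["finger_gap"],s["time"])
p=arm.capture("top"); a=p["pixels"][230:290,110:180,::-1]; p=arm.capture("side"); b=p["pixels"][330:390,170:240,::-1]
cv2.imwrite("pics/end.png",cv2.resize(np.hstack([b,a]),None,fx=5.5,fy=5.5,interpolation=cv2.INTER_CUBIC))
E
```

```text
6.5 False -0.75
5.0 False -0.48
3.5 False -0.36
2.0 False -0.35
0.5 False 0.27
-1.0 False 1.06
-2.5 False 0.92
-4.0 False 1.3
-5.5 False 1.86
2.1654215271890713 [0.11115805 0.53723103 1.86718178] [487.11450175 282.97271787 207.95594877] [487.13003293 282.92355516 207.93897503] 17.966827563148076 24.6667
```

View pics/end.png

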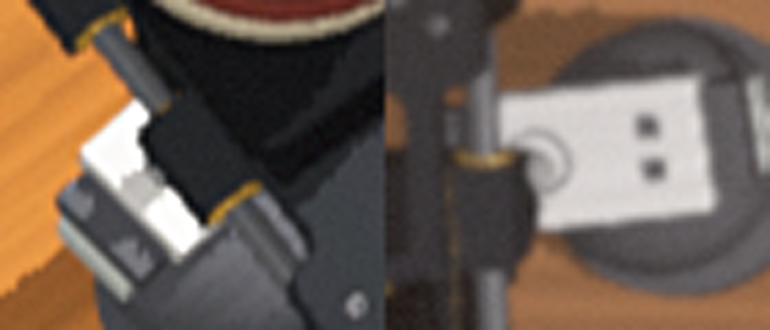

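Contact began at about h = +1.5 mm, so the tip is now in roughly 7 mm. I'll ease back to about half-way, check the force and hand in.

```bash
python3 - <<'E'
from h import *
P=lambda h:M+n*(100.3+h)
arm.dwell(.3); a=F(15)@n
arm.line_to(P(-3.7),QB,velocity=10); arm.dwell(.8); b=F(15)@n
s=arm.get_state(); print(a,b,s["tool_pos"]-P(-3.7),s["finger_gap"],s["gripper_force"],np.abs(s["qvel"]).max(),s["time"])
print(arm.sign_off())
E
```

```text
1.404743915422426 0.7453399815368725 [ 0.0041673  -0.03142267 -0.00423462] 17.726400759133654 30.00001890817657 0.0018143063515835025 27.7
the job is handed in; nothing more can be done
None
```

I handed the job in at 27.7 s with the gripper still holding the pen inside the ring on the bar, square to its face by my fit and its tip pressed in about half-way. Before that it stood upright on the reference disc at about 1.25 N for over a second. No verdict came back, and the half-way depth is an estimate from noisy force readings; the last read about 0.75 N without a baseline taken off.

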